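Lay a bisque vase in the cradle and hold the ware board out over the glaze tray

TASK

Lay the upright cylinder vase on its side in the two V-notched rests on the ware board and let go of it. Then slide the board straight out over the glaze tray until the dark line drawn across the board lines up with the tray-side edge of the wooden riser it lies on, never letting the board tip, and finish while still holding the board level there: with the vase hanging over the tray it would tip off if let go. Leave the other pots, brushes and bottles where they are.

Things in the scene. Friction and masses are not known exactly. Their poses are not given: they have to be found in the camera images.
- vase_mid (a point): middle of the loose vase, half-way up on its axis: a plain off-white bisque cylinder, 48 mm in diameter, 128 mm tall, drawn in a little over the top 10 mm, 0.17 to 0.35 kg, standing upright on the table at the start. z points from foot to mouth
- board_rests (a point): where the vase's axis lies once seated: mid-way between the two brown V-rests on the board (90 degree notches open to the top, each rest 72 mm wide, 12 mm thick, 36 mm to either side of this point: a 60 mm gap between them; rest tops 8 mm below this point, board top 40 mm below). z up; y along the board: outer (tray) end at -y, 70 mm off; handle at +y. The vase lies along y, either way round
- board_line (a point): middle of the dark 4 mm line across the top of the loose ware board: pale plywood, 320 mm long, 110 mm wide, top 34 mm above the riser because it stands on two full-length runners 20 mm high; 0.39 to 0.64 kg. The line is 205 mm from its outer end, 135 mm from the rests' point. Axes as the rests
- board_handle (a point): middle of the board's handle: a straight neck 34 mm wide (along x), 16 mm thick, 102 mm long, out of the deck's +y end; this point is at half its thickness, 50 mm from the deck's end, 165 mm from the line along y and 8 mm lower than it. The neck's underside is 18 mm above the riser's top. Axes as the rests
- riser_edge (a point): top of the front (tray-side) edge of the wooden riser, a fixed low bench step, 300 mm (x) by 260 mm (y), 80 mm high. The straight edge runs along x; -y points outward over the tray. At the start the board lies within 0.05 rad of this y axis, its outer end 30 to 70 mm past the edge, its line behind it
- tray_mid (a point): middle of the rim of the white glaze tray, fixed to the table in front of the riser's edge, 220 mm (x) by 200 mm (y), 40 mm high; axes as the riser's
- jar: bystander: small white lidded jar, 56 mm across, 66 mm tall, standing near the vase (they may have changed places); origin under its middle
- bowl: bystander: off-white bisque bowl, 92 mm across, 42 mm tall; origin under its middle
- mug: bystander: off-white bisque mug, 68 mm across and 75 mm tall, handle to its +y, standing on the far part of the riser; origin under its middle
- pot: bystander: squat off-white lidded pot, 70 mm across and 70 mm tall, standing on the far part of the riser; origin under its middle
- squeezer: bystander: red squeeze bottle with a black nozzle, 64 mm across, 150 mm tall; origin under its middle
- brushes: bystander: dark green tub, 76 mm across and 100 mm tall, with brushes standing in it up to 220 mm; origin under its middle
- brush: bystander: flat brush about 200 mm long and 42 mm wide lying on the table, its handle to its -x; origin under its middle
Things that resemble listed ones, but are neither listed nor needed, are in the scene too. Leave any purple or yellow look-alike of the part that bears vase_mid alone.

How it is judged:
On the way, in this order (a step that is already met when the one before it is completed fails the run):
1. the vase lies in both rests and has been let go (angle between the z axis of vase_mid and the y axis of board_rests, either way round below 0.12 rad and horizontal distance between vase_mid and board_rests below 0.018 m and z of vase_mid in the frame of board_rests between -0.005 and 0.005 m and contact force between the fingers and vase below 0.05 N), for 0.2 s.
2. the board is out to its line (y of board_line in the frame of riser_edge between -0.008 and 0.008 m), for 0.2 s.
At the end, for the whole second after the job is handed in: Line within 8 mm of the riser's front edge; board on the riser, straight out within 0.12 rad, tilt under 0.05 rad, borne only by riser and robot, which still holds it (over 0.5 N). Vase in both rests (within 18 mm, 5 mm in height, 0.12 rad), untouched, within 80 mm of the tray's middle (all of step 1 and all of step 2 and angle between the y axis of board_line and the y axis of riser_edge, either way round below 0.12 rad and angle between board_line's own z axis and vertical below 0.05 rad and z of board_line in the frame of riser_edge between 0.028 and 0.04 m and contact force between any of the fingers, the arm and board above 0.5 N and contact force between board and riser above 0.2 N and contact force between board and tray below 0.05 N and horizontal distance between vase_mid and tray_mid below 0.08 m); the arm keeps its last pose, push and grip.
It fails at once if the board tips (more than 0.15 rad) (angle between board_line's own z axis and vertical above 0.15 rad).
It fails at once if a bystander is moved by more than 30 mm (distance of any of jar, bowl, mug, pot, squeezer, brushes, brush from where it was at the start of the episode above 0.03 m).
It also fails if it takes over 72 s, if anything falls off the work surface, if the arm or the gripper's body presses on something with over 40 N, if the wrist force passes 120 N, or if a joint passes its speed limit or range.

ROBOT

A 7-joint arm with a two-finger parallel gripper is mounted at the origin on the work surface. World frame = base frame: x ahead of the robot, y to its left, z up, the work surface at z = 0. Lengths are in m, angles in rad, forces in N, time in s.
With the tool pointing down it reaches from about 0.4 to 0.85 m from the base axis. Payload 10.4 kg.
Tool frame: the origin (TCP) lies at the very end of the fingers, on their centre line; the grasp point (between the pads) lies manip.grasp_offset behind it (manip.grasp_offset is the distance from the TCP to the grasp point, in m); z points along the fingers, x is the direction in which the jaws open and shut, and the axes are right-handed (so a half turn about z gives the same grasp; the last joint's range is limited). The gripper opens to 85 mm and grips with 20 to 120 N. Pads are 22 mm wide; open, the fingers measure 114 mm over their backs; the gripper's body (76 mm by 85 mm) begins 54 mm behind the grasp point. The pads swing forward as they close: fully open they stand 13 mm farther back than shut.
Start: joints at [1.228, 0.332, -0.065, 1.46, 0.022, 1.35, -0.088], TCP at [0.197, -0.593, 0.231] pointing down, gripper open.
Joint ranges: [-2.6, 2.6], [-0.5, 2.12], [-1.47, 1.34], [0.16, 2.42], [-1.27, 4.41], [0.06, 2.06], [-2.6, 2.6]. Speed limits (rad/s): [2.22, 2.22, 2.79, 2.79, 3.14, 3.14, 3.14].

INTERFACE

Orientations are given as a unit quaternion [x, y, z, w].
In Python, from workcell import manip gives the robot as it stands.
- The arm moves only by the shell command python3 -m crank 'ROWS' [FORCE]. ROWS is JSON, a list that holds one entry, the list of rows, each a list of 7 numbers: the shift along the world's x, y, z in units of 60 mm (1.0 is 60 mm), then the turn, a rotation vector about the world's x, y, z in units of 5 degrees (1.0 is 5 degrees), then the finger opening in mm, from 0 to 85.4. A call has 1 to 8 rows; each row shifts and turns the commanded pose from where the row before left it; what a row does not reach is not made up. A row lasts 1/8 s, in which the tool goes at most 62.5 mm and 10.7 degrees, less where a joint would pass 70% of its speed; a pose out of reach is approached as far as the arm can. A call is refused whole if a number of a shift passes 1 or a number of a turn 1, either way. A call with a gripper value outside its range is refused whole. The fingers move at their own pace and stop on an object; FORCE is the grip in N (left out, the last holds). Time passes only in rows, so rows that do not move let the fingers close. It gives the time, the measured TCP pose, the force and the opening at its end, in the units of the state.
- manip.get_obs(): the state, without advancing time (a new reading comes with each control period).
- manip.camera(name): name is "scene" or "top" or "wrist"; returns (picture, depth): 420x560x3 uint8, blue, green, red; 420x560 float32, m along the optical axis (not along the pixel's ray), 0 where there is no reading.
- manip.get_calibration(name): a dict with "fx", "fy", "cx", "cy" (pixels), "rvec" (rotation vector, rad) and "tvec" (3), from world to camera coordinates, as OpenCV has them; the wrist camera has in their place "T_tool_cam" (4x4, takes a point from camera to tool coordinates, whose origin is the TCP and whose axes are the tool frame's). Camera axes: x right, y down, z forward; pixel columns grow to the right and rows downward; lengths in m; the calibration is good to about 2 mm. The wrist camera is an equidistant fisheye: a pixel r from the principal point sees the ray r / f radians off the axis. A picture is of the moment at which its call begins: read the wrist's pose just before it. get_calibration takes no time and is no camera call.
- manip.hand_in(): hands the job in, once; it reports no verdict.
The state is a dict: "clock": time; "joint_pos": joint angles; "joint_velocities": joint speeds; "tau": joint torques, N m; "position": TCP position; "ee_rot": TCP orientation; "ft_force": force on the tool from outside, world axes, zero at the start; "torque": the same for the moment, N m; "grip_width": opening from 0.0 (shut) to 1.0 (fully open).
Only numpy, scipy, OpenCV 4.12 (cv2) and the standard library are available. Lean on these libraries where they do the work, as an engineer would, in place of code of your own. Each camera call takes 0.05 s, during which the arm holds its last target.

## Working session

There is one attempt and no reset: what is moved stays moved. The work goes in short steps, Python scripts to look and compute and a shell command to move; the robot and the scene stay as the last step left them, time stands still between calls to the robot, and variables do not carry over. Pictures are saved under pics/ and viewed, and the job is handed in when it is done.

```bash
mkdir -p pics; ls; python3 - <<'E'
from workcell import manip
import cv2,numpy as np
print(manip.get_obs(), manip.grasp_offset)
for n in ["scene","top","wrist"]:
    p,d=manip.camera(n); cv2.imwrite(f"pics/{n}0.png",p); np.save(f"pics/{n}0.npy",d)
    print(n,manip.get_calibration(n))
E
```

```text
pics
{'clock': 0.0, 'joint_pos': array([ 1.22841914,  0.33287119, -0.06468787,  1.4609508 ,  0.02161483,
        1.34987363, -0.08847795]), 'joint_velocities': array([0.00088781, 0.00085584, 0.0001537 , 0.00112948, 0.00027316,
       0.00033055, 0.00109479]), 'tau': array([ 1.33287335e-04, -6.25439501e+01,  4.91973257e-02, -3.91594148e+01,
        1.62901398e-02,  9.98156233e-03,  2.27847846e-05]), 'position': array([ 0.19633914, -0.59296957,  0.23051179]), 'ee_rot': array([ 8.10674921e-01, -5.85496095e-01, -5.93660182e-04, -3.77531287e-04]), 'ft_force': array([-0.72168537,  0.09965812,  0.24276967]), 'torque': array([-0.00447941, -0.05573637, -0.05541347]), 'grip_width': 1.0008745994981982} 0.0187
scene {'fx': 529.7775052542546, 'fy': 529.7775052542546, 'cx': 272.6327512773263, 'cy': 207.91492978934667, 'rvec': array([ 2.08753698,  0.74192514, -0.41248151]), 'tvec': array([-0.41362548, -0.08042825,  1.89775732])}
top {'fx': 478.9916032011836, 'fy': 478.9916032011836, 'cx': 269.85721093013484, 'cy': 217.37768879347252, 'rvec': array([ 2.18180374, -2.16701078,  0.08266271]), 'tvec': array([0.00517623, 0.54399317, 1.25431448])}
wrist {'fx': 325.19226210127806, 'fy': 325.19226210127806, 'cx': 274.267659767546, 'cy': 205.23343598941094, 'T_tool_cam': array([[ 9.99999870e-01,  1.24644091e-04, -4.93880753e-04,
         3.52693678e-04],
       [ 4.07472159e-05,  9.46915129e-01,  3.21483649e-01,
        -8.22339850e-02],
       [ 5.07734194e-04, -3.21483627e-01,  9.46915001e-01,
        -1.41569859e-01],
       [ 0.00000000e+00,  0.00000000e+00,  0.00000000e+00,
         1.00000000e+00]])}
```

View pics/scene0.png

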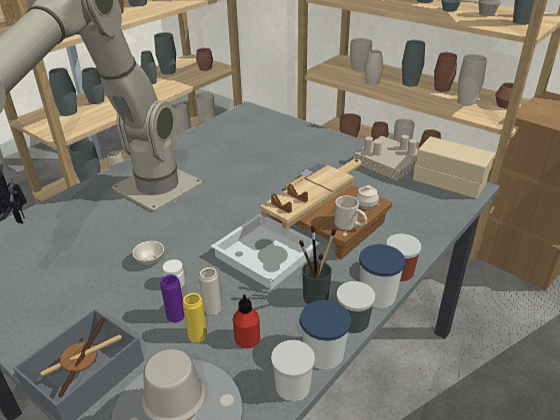

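View pics/top0.png

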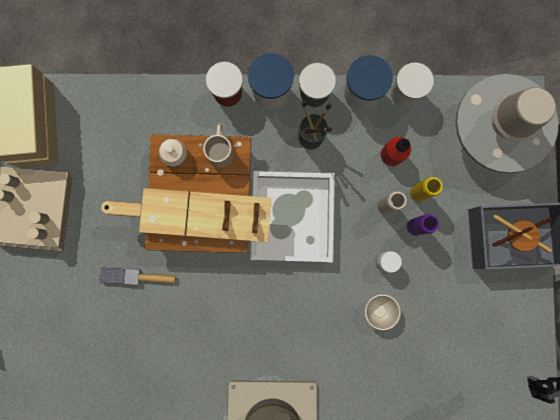

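View pics/wrist0.png

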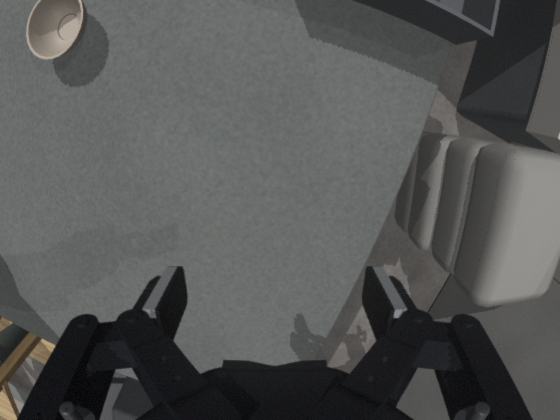

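The off-white cylinder is the only plain-bisque candidate: top (392,202), scene (209,290). Possible mix-ups are:
- the purple look-alike: top (423,225), scene (172,298)
- the yellow look-alike: top (428,188), scene (195,317)
- the white jar: top (390,262), scene (174,272)
- the pale cup shape on the wheel: top (525,112)

Next I'll check it in a crop and measure.

```bash
cat > h.py <<'E'
import numpy as np,cv2
from workcell import manip
from scipy.spatial.transform import Rotation as R
def cal(n):
    c=manip.get_calibration(n); Rm,_=cv2.Rodrigues(np.array(c['rvec'])); return c,Rm,np.array(c['tvec'])
def ray(n,uv,z):
    c,Rm,t=cal(n); d=Rm.T@np.array([(uv[0]-c['cx'])/c['fx'],(uv[1]-c['cy'])/c['fy'],1.]); o=-Rm.T@t
    return o+d*(z-o[2])/d[2]
def cloud(n,dep):
    c,Rm,t=cal(n); v,u=np.mgrid[:420,:560]
    P=np.stack([(u-c['cx'])/c['fx']*dep,(v-c['cy'])/c['fy']*dep,dep],-1)
    return (P-t)@Rm
def proj(n,X):
    c,Rm,t=cal(n); q=Rm@np.array(X)+t; return np.array([q[0]/q[2]*c['fx']+c['cx'],q[1]/q[2]*c['fy']+c['cy']])
def wcloud(dep,pos,quat):
    c=manip.get_calibration('wrist'); v,u=np.mgrid[:420,:560]
    x=(u-c['cx'])/c['fx'];y=(v-c['cy'])/c['fy'];r=np.hypot(x,y)+1e-9
    s=np.tan(np.minimum(r,1.4))/r
    P=np.stack([x*s*dep,y*s*dep,dep],-1); T=c['T_tool_cam']
    P=P@T[:3,:3].T+T[:3,3]
    return P@R.from_quat(quat).as_matrix().T+pos
def st():
    o=manip.get_obs(); M=R.from_quat(o['ee_rot']).as_matrix()
    print('t',round(o['clock'],2),'pos',o['position'].round(4),'x',M[:,0].round(3),'z',M[:,2].round(3),'F',o['ft_force'].round(2),'T',o['torque'].round(2),'w',round(85.4*o['grip_width'],1),'q',o['joint_pos'].round(2))
    return o
E
python3 - <<'E'
from h import *
p=cv2.imread('pics/top0.png');d=np.load('pics/top0.npy');X=cloud('top',d)
s=cv2.imread('pics/scene0.png')
a=cv2.resize(p[160:290,350:460],None,fx=3.5,fy=3.5,interpolation=2);b=cv2.resize(s[230:360,130:260],None,fx=3,fy=3)
h=max(a.shape[0],b.shape[0]);a=cv2.copyMakeBorder(a,0,h-a.shape[0],0,0,0);b=cv2.copyMakeBorder(b,0,h-b.shape[0],0,0,0)
cv2.imwrite('pics/crop1.png',np.hstack([a,b])[:600,:800])
cv2.imwrite('pics/crop2.png',cv2.resize(p[120:270,90:350],None,fx=3,fy=3,interpolation=2))
for n,u,v in [('vase',390,210),('vasetop',398,199),('table',340,300),('jar',390,262),('bowl',382,312),('purple',423,225),('yellow',430,188),('red',397,150),('brush',310,115),('riser',195,245),('deck',180,213),('neck',120,209),('rest1',226,215),('rest2',255,215),('tray',258,190),('pot',170,150),('mug',205,160)]:
    print(n,X[v,u].round(3))
S=cloud('scene',np.load('pics/scene0.npy'))
print(S[290,209],S[180,310])
E
```

```text
vase [ 0.558 -0.293  0.098]
vasetop [ 0.59  -0.321  0.069]
table [ 0.325 -0.18  -0.   ]
jar [ 0.428 -0.299  0.065]
bowl [ 0.295 -0.291  0.004]
purple [ 0.527 -0.402  0.01 ]
yellow [ 0.622 -0.41   0.049]
red [ 0.709 -0.31   0.107]
brush [ 0.803 -0.093  0.09 ]
riser [0.468 0.198 0.081]
deck [0.546 0.231 0.112]
neck [0.555 0.381 0.112]
rest1 [0.541 0.116 0.119]
rest2 [0.541 0.044 0.126]
tray [ 0.621  0.042 -0.001]
pot [0.696 0.251 0.152]
mug [0.687 0.177 0.077]
[ 0.59918597 -0.32021248  0.08803034] [0.51362192 0.2203694  0.11191243]
```

View pics/crop1.png

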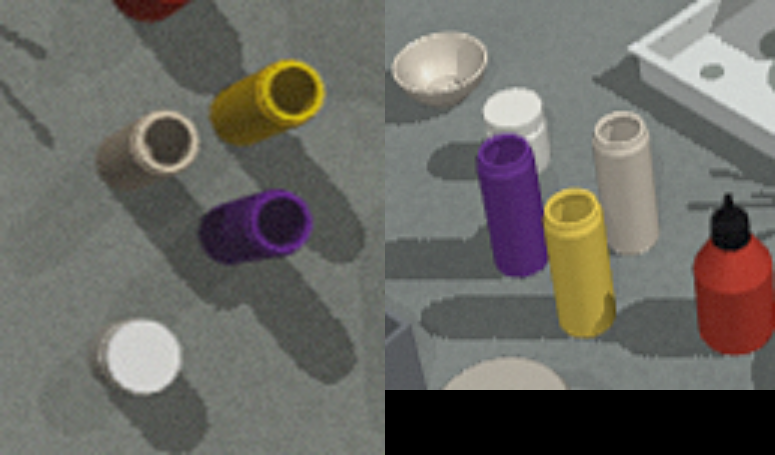

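View pics/crop2.png

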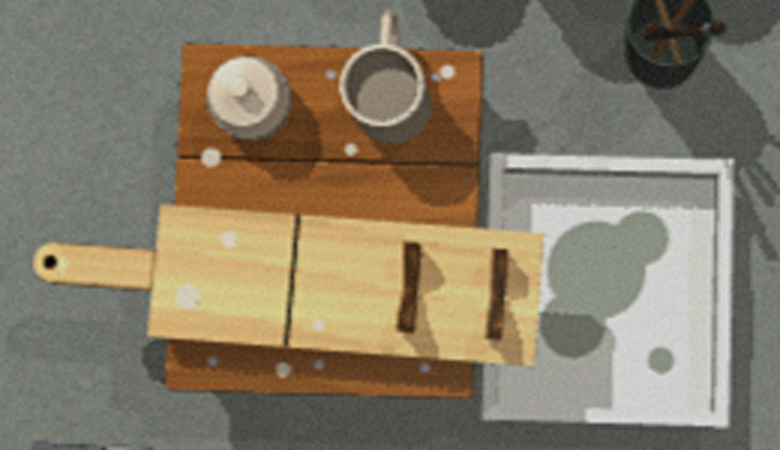

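The crop confirms the off-white open cylinder at top (397,200), standing alone, with purple and yellow about 80 mm toward -y. The board has its line at top (187,213), its rests at (226,215) and (256,218), and its handle to the left.

```bash
python3 - <<'E'
from h import *
p=cv2.imread('pics/top0.png');d=np.load('pics/top0.npy');X=cloud('top',d)
# vase: points z>.1 near
def cl(X,lo,hi,zl,zh): return (X[...,0]>lo[0])&(X[...,0]<hi[0])&(X[...,1]>lo[1])&(X[...,1]<hi[1])&(X[...,2]>zl)&(X[...,2]<zh)
S=cloud('scene',np.load('pics/scene0.npy'))
for n,C in (('top',X),('scene',S)):
    m=cl(C,(.53,-.36),(.66,-.24),.02,.14); q=C[m]; print(n,m.sum(),'min',q.min(0).round(3),'max',q.max(0).round(3))
    r=q[q[:,2]>.118]; 
    if len(r): print(' rim',len(r),r.min(0).round(3),r.max(0).round(3),cv2.minEnclosingCircle(r[:,:2].astype(np.float32)))
    w=q[(q[:,2]>.03)&(q[:,2]<.11)]
    A=np.c_[2*w[:,:2],np.ones(len(w))];s=np.linalg.lstsq(A,(w[:,:2]**2).sum(1),rcond=None)[0]; print(' circ',s[:2].round(4),np.sqrt(s[2]+s[:2]@s[:2]))
# jar etc
    m=cl(C,(.38,-.36),(.48,-.24),.055,.08);q=C[m];print(' jar',q.mean(0).round(3), cv2.minEnclosingCircle(q[:,:2].astype(np.float32)))
# colour-masked rim by bisque
hsv=cv2.cvtColor(p,cv2.COLOR_BGR2HSV)
m=cl(X,(.45,-.02),(.64,.345),.107,.119)
c=max(cv2.findContours(m.astype(np.uint8),0,1)[0],key=cv2.contourArea)
P=np.array([ray('top',u,.114)[:2] for u in c[:,0]],np.float32); rr=cv2.minAreaRect(P); print('deck',rr, cv2.boxPoints(rr).round(3))
print('deck z',np.median(X[...,2][m]))
m=cl(X,(.42,.02),(.9,.37),.07,.09)
print('riser x,y', X[m].min(0).round(3),X[m].max(0).round(3),np.percentile(X[m][:,1],[.5,99.5]))
c=max(cv2.findContours(m.astype(np.uint8),0,1)[0],key=cv2.contourArea);
print(cv2.minAreaRect(np.array([ray('top',u,.08)[:2] for u in c[:,0]],np.float32)))
# riser front edge points by rows
for v in list(range(140,186,4))+[246,249]:
    row=np.where(m[v,200:300])[0]; 
    if len(row): print(v,ray('top',(200+row.max()+.5,v),.08).round(4),end=' ')
print()
# line: dark pixels on deck
g=p.min(2).astype(int); 
L=[]
for v in range(194,232,3):
    seg=g[v,170:205]; i=int(np.argmin(seg)); b=(seg.max()-seg).astype(float); w=b[i-3:i+4]; u=170+((np.arange(i-3,i+4))*w).sum()/w.sum(); L.append(ray('top',(170+i,v),.114)[:2])
L=np.array(L);print('line',L.round(4).tolist())
m=cl(X,(.4,-.2),(.75,.06),.03,.05)
q=X[m];print('tray',q.min(0).round(3),q.max(0).round(3), cv2.minAreaRect(q[:,:2].astype(np.float32)))
m=cl(X,(.45,0),(.65,.15),.125,.14)
for a,b in((0,.08),(.08,.15)):
    q=X[m&(X[...,1]>a)&(X[...,1]<b)];print('rest',len(q),q.mean(0).round(4),q.min(0).round(3),q.max(0).round(3))
m=cl(X,(.5,.345),(.62,.5),.095,.12);q=X[m];print('neck',q.min(0),q.max(0),cv2.minAreaRect(q[:,:2].astype(np.float32)))
E
```

```text
top 450 min [ 0.53 -0.36  0.02] max [ 0.604 -0.279  0.134]
 rim 135 [ 0.558 -0.325  0.118] [ 0.6   -0.28   0.134] ((0.5793603658676147, -0.30278438329696655), 0.023817745968699455)
 circ [ 0.564  -0.3128] 0.030148334455717254
 jar [ 0.429 -0.298  0.065] ((0.4292183816432953, -0.29896944761276245), 0.02722565457224846)
scene 739 min [ 0.56  -0.329  0.02 ] max [ 0.609 -0.281  0.132]
 rim 144 [ 0.561 -0.329  0.118] [ 0.607 -0.284  0.132] ((0.583646833896637, -0.30512186884880066), 0.02434956096112728)
 circ [ 0.5836 -0.3045] 0.02217118801587582
 jar [ 0.435 -0.301  0.064] ((0.4322780668735504, -0.298235684633255), 0.03059401735663414)
deck ((0.5427424311637878, 0.17809835076332092), (0.336434006690979, 0.11025211960077286), 86.005126953125) [[0.476 0.014]
 [0.586 0.006]
 [0.609 0.342]
 [0.499 0.35 ]]
deck z 0.11340331830441308
riser x,y [0.45 0.02 0.07] [0.877 0.327 0.09 ] [0.06141313 0.32287517]
((0.6748125553131104, 0.19214372336864471), (0.25986745953559875, 0.15256936848163605), 88.6651382446289)
140 [0.7394 0.0598 0.08  ] 144 [0.7289 0.0597 0.08  ] 148 [0.7184 0.0622 0.08  ] 152 [0
[... 306 characters left out ...]
 0.2098], [0.5858, 0.2121], [0.5783, 0.212], [0.5708, 0.2118], [0.5633, 0.2117], [0.5558, 0.214], [0.5483, 0.2138], [0.5408, 0.2137], [0.5334, 0.216], [0.5259, 0.2158], [0.5185, 0.2156], [0.511, 0.2155], [0.5036, 0.2178]]
tray [ 0.427 -0.158  0.03 ] [0.749 0.058 0.049] ((0.589995265007019, -0.0506267249584198), (0.21412533521652222, 0.32228854298591614), 88.74903869628906)
rest 60 [0.5366 0.0441 0.1322] [0.515 0.037 0.125] [0.564 0.051 0.14 ]
rest 79 [0.5383 0.1151 0.1323] [0.503 0.108 0.125] [0.574 0.124 0.14 ]
neck [0.53803447 0.34505621 0.10404404] [0.57536364 0.42880103 0.11948474] ((0.5573949217796326, 0.38643380999565125), (0.08526070415973663, 0.034158796072006226), 85.95452117919922)
```

Measured positions:

| Thing | Position (m) | Check |
|---|---|---|
| Vase mid | (0.581, -0.304), rim about 0.13 high | Radius 24 mm, as given |
| Board line | (0.545, 0.2135) | |
| Rests | (0.537, 0.079), axis z about 0.154 | |
| Neck | (0.556, 0.378, 0.106) | |
| Riser edge near the board | y about 0.065 | |

**Pick:** point the tool along -y, pitched about 35° down with the jaws along x, and grip the upright vase just above its middle.

**Place:** a 90° turn about x then lays the vase along y.

First I'll yaw and move over the tray.

```bash
python3 -m crank '[[[0.4,0.5,0.1,0,0,1,85],[0.4,0.5,0.1,0,0,1,85],[0.4,0.5,0.1,0,0,1,85],[0.4,0.5,0.1,0,0,1,85],[0.4,0.5,0.1,0,0,1,85],[0.4,0.5,0.1,0,0,1,85],[0.4,0.5,0.1,0,0,1,85],[0.4,0.5,0.1,0,0,1,85]]]' 60; python3 -m crank '[[[0.4,0.5,0,0,0,1,85],[0.4,0.5,0,0,0,1,85],[0.4,0.5,0,0,0,1,85],[0.4,0.5,0,0,0,1,85],[0.4,0.5,0,0,0,1,85],[0.4,0.5,0,0,0,1,85],[0.4,0.5,0,0,0,0.4,85],[0.4,0.5,0,0,0,0,85]]]'; python3 -c "
from h import *
st()"
```

```text
clock: 1.15
position: [0.39, -0.3512, 0.2798]
ee_rot: [0.963, -0.27, 0.0, 0.0]
ft_force: [-0.4, -1.9, 0.2]
grip_width: 0.993
clock: 2.15
position: [0.5814, -0.111, 0.2796]
ee_rot: [1.0, 0.004, 0.0, -0.0]
ft_force: [0.6, -0.9, -0.5]
grip_width: 0.994
t 2.15 pos [ 0.5814 -0.111   0.2796] x [1.    0.009 0.   ] z [ 0.  0. -1.] F [ 0.61 -0.89 -0.46] T [-0.03  0.02  0.01] w 84.9 q [ 0.59  0.29 -0.59  1.45  0.16  1.45  0.  ]
```

```bash
python3 -m crank '[[[0,0,0,-1,0,0,85],[0,0,0,-1,0,0,85],[0,0,0,-1,0,0,85],[0,0,0,-1,0,0,85],[0,0,0,-1,0,0,85],[0,0,0,-1,0,0,85],[0,0,0,-1,0,0,85],[0,0,0,-1,0,0,85]]]' ; python3 -m crank '[[[0,0,0,-1,0,0,85],[0,0,0,-1,0,0,85],[0,0,0,-1,0,0,85],[0,0,0,0,0,0,85]]]'; python3 - <<'E'
from h import *
o=st(); p,d=manip.camera('wrist');cv2.imwrite('pics/w1.png',p)
X=wcloud(d,o['position'],o['ee_rot'])
m=(X[...,0]>.53)&(X[...,0]<.64)&(X[...,1]>-.345)&(X[...,1]<-.25)&(X[...,2]>.03)&(X[...,2]<.11)&(d>0)
w=X[m];print(len(w),w.min(0),w.max(0))
A=np.c_[2*w[:,:2],np.ones(len(w))];s=np.linalg.lstsq(A,(w[:,:2]**2).sum(1),rcond=None)[0]; print(s[:2].round(4),np.sqrt(s[2]+s[:2]@s[:2]))
p,d=manip.camera('scene');cv2.imwrite('pics/s1.png',p)
E
```

```text
clock: 3.15
position: [0.5808, -0.1117, 0.2797]
ee_rot: [0.939, 0.004, -0.0, 0.343]
ft_force: [0.4, 0.0, -1.2]
grip_width: 0.995
clock: 3.65
position: [0.5806, -0.111, 0.2779]
ee_rot: [0.887, 0.005, -0.002, 0.461]
ft_force: [-0.5, -0.6, 0.2]
grip_width: 0.999
t 3.65 pos [ 0.5806 -0.111   0.2779] x [ 1.     0.008 -0.008] z [ 0.002 -0.819 -0.574] F [-0.5  -0.59  0.16] T [ 0.83  0.02 -0.05] w 85.3 q [ 0.07  0.41 -0.54  1.62  1.03  1.72 -0.62]
1996 [ 0.55714318 -0.32505924  0.03000767] [ 0.60476247 -0.27851714  0.1099978 ]
[ 0.5811 -0.3035] 0.023113353026387073
```

View pics/w1.png

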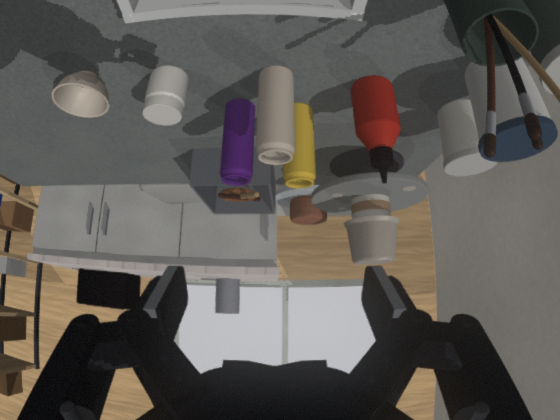

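View pics/s1.png

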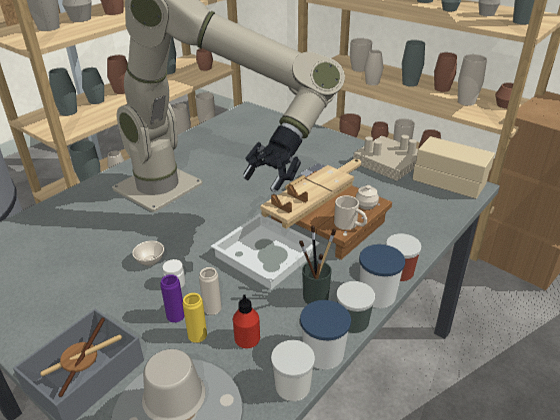

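The wrist view shows the off-white vase at (275,115), in front of yellow and beside purple. Its fitted axis is (0.581, -0.3035) with radius 23 mm, which agrees with both fixed views. Now I'll approach.

```bash
python3 -m crank '[[[0,-0.34,-0.4,0,0,0,85],[0,-0.34,-0.4,0,0,0,85],[0,-0.34,-0.4,0,0,0,85],[0,-0.34,-0.4,0,0,0,85],[0,-0.34,-0.4,0,0,0,85],[0,-0.34,-0.4,0,0,0,85],[0,0,0,0,0,0,85]]]' ; python3 - <<'E'
from h import *
o=st(); p,d=manip.camera('scene');cv2.imwrite('pics/s2.png',p[150:360,60:400])
E
```

```text
clock: 4.62
position: [0.5792, -0.2379, 0.1348]
ee_rot: [0.887, 0.001, -0.003, 0.462]
ft_force: [0.6, -0.8, -0.1]
grip_width: 0.995
t 4.62 pos [ 0.5792 -0.2379  0.1348] x [ 1.    -0.001 -0.006] z [-0.004 -0.819 -0.574] F [ 0.61 -0.81 -0.06] T [ 0.83 -0.02  0.02] w 85.0 q [ 0.21  0.53 -0.44  1.78  1.17  1.44 -0.74]
```

View pics/s2.png

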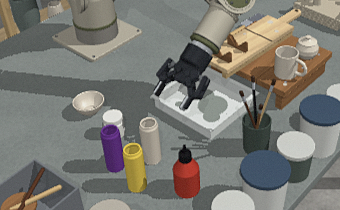

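```bash
python3 -m crank '[[[0.02,-0.24,-0.19,0,0,0,85],[0.02,-0.24,-0.19,0,0,0,85],[0,-0.24,-0.19,0,0,0,85],[0,-0.23,-0.18,0,0,0,85],[0,-0.23,-0.18,0,0,0,85],[0,-0.22,-0.18,0,0,0,85],[0,0,0,0,0,0,85]]]' ; python3 - <<'E'
from h import *
o=st(); p,d=manip.camera('wrist');cv2.imwrite('pics/w3.png',p)
p,d=manip.camera('top');cv2.imwrite('pics/t3.png',cv2.resize(p[140:290,260:460],None,fx=3,fy=3))
E
```

```text
clock: 5.55
position: [0.5819, -0.3211, 0.0678]
ee_rot: [0.887, 0.002, -0.002, 0.462]
ft_force: [0.2, 0.4, -0.8]
grip_width: 0.991
t 5.55 pos [ 0.5819 -0.3211  0.0678] x [ 1.     0.001 -0.006] z [-0.002 -0.819 -0.573] F [ 0.17  0.4  -0.78] T [ 0.88 -0.02  0.02] w 84.6 q [ 0.29  0.63 -0.37  1.79  1.28  1.29 -0.78]
```

View pics/w3.png

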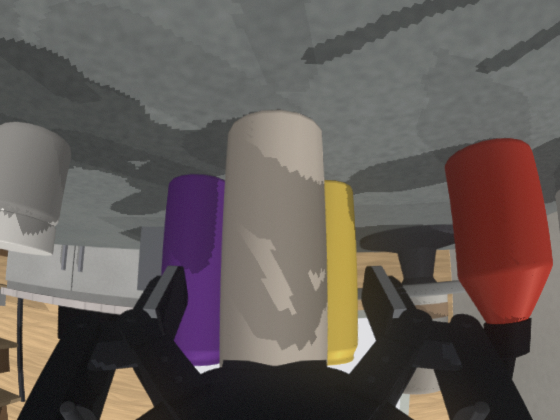

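View pics/t3.png

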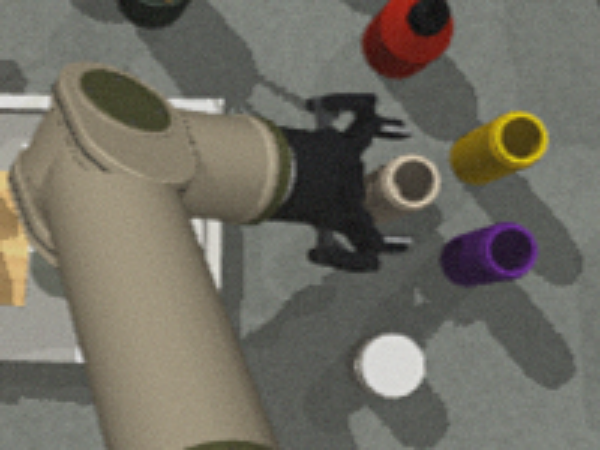

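The vase sits centred between the open fingers: wrist columns 222–326, fingers at 165 and 380. Closing.

```bash
python3 -m crank '[[[0,0,0,0,0,0,30],[0,0,0,0,0,0,30],[0,0,0,0,0,0,30],[0,0,0,0,0,0,30],[0,0,0,0,0,0,30],[0,0,0,0,0,0,30]]]' 70; python3 -m crank '[[[0,0,0.2,0,0,0,30],[0,0,0.4,0,0,0,30],[0,0,0.6,0,0,0,30],[0,0,0.6,0,0,0,30],[0,0,0,0,0,0,30]]]'; python3 - <<'E'
from h import *
o=st(); p,d=manip.camera('wrist');cv2.imwrite('pics/w4.png',p)
p,d=manip.camera('scene');cv2.imwrite('pics/s4.png',cv2.resize(p[150:360,60:330],None,fx=2.5,fy=2.5))
S=cloud('scene',d)
E
```

```text
clock: 6.4
position: [0.5832, -0.3195, 0.0694]
ee_rot: [0.887, 0.002, -0.001, 0.462]
ft_force: [-1.6, 3.3, 5.8]
grip_width: 0.543
clock: 7.02
position: [0.5841, -0.3199, 0.1802]
ee_rot: [0.887, 0.001, 0.001, 0.462]
ft_force: [0.0, 0.9, -1.9]
grip_width: 0.54
t 7.03 pos [ 0.5841 -0.3199  0.1802] x [1.    0.003 0.001] z [ 0.003 -0.819 -0.573] F [ 0.01  0.89 -1.92] T [ 1.34 -0.03  0.03] w 46.1 q [ 0.32  0.47 -0.4   1.75  1.19  1.35 -0.59]
```

View pics/s4.png

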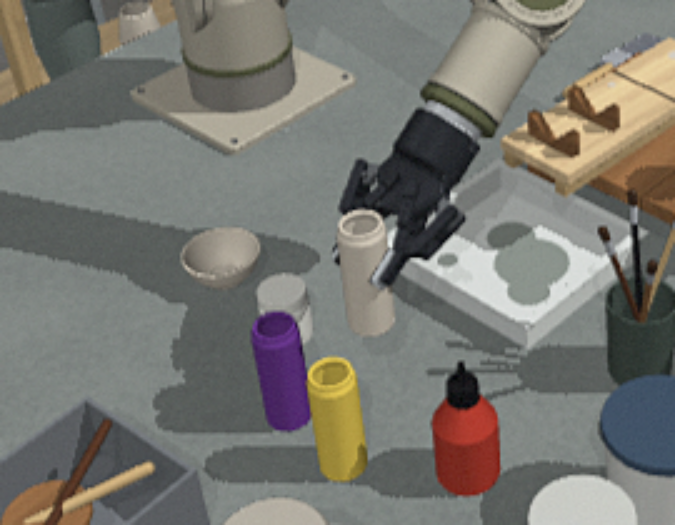

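View pics/w4.png

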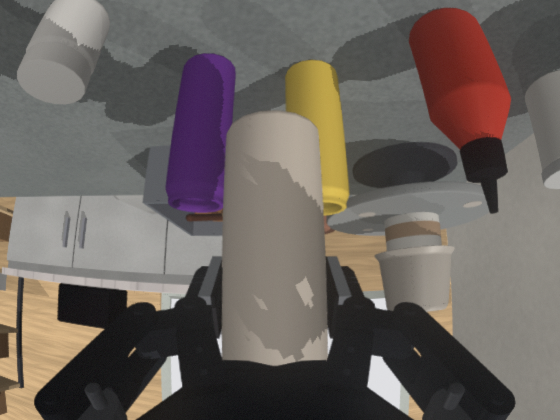

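The vase is lifted upright, and the opening of about 46 mm fits its 48 mm diameter. Now I'll turn it +90° about x while travelling over to the rests.

```bash
python3 -m crank '[[[0,0.3,0.3,1,0,0,30],[0,0.3,0.3,1,0,0,30],[0,0.3,0.3,1,0,0,30],[0,0.3,0.3,1,0,0,30],[-0.05,0.4,0.2,1,0,0,30],[-0.05,0.4,0.2,1,0,0,30],[-0.05,0.4,0,1,0,0,30],[-0.05,0.4,0,1,0,0,30]]]'; python3 -m crank '[[[-0.05,0.4,0,1,0,0,30],[-0.05,0.4,0,1,0,0,30],[-0.05,0.4,0,1,0,0,30],[-0.05,0.4,0,1,0,0,30],[-0.05,0.4,0,1,0,0,30],[-0.05,0.3,-0.1,1,0,0,30],[-0.05,0.3,-0.2,1,0,-0.2,30],[-0.05,0.3,-0.2,1,0,-0.2,30]]]';  python3 -m crank '[[[-0.05,0.3,-0.1,1,0,-0.2,30],[-0.05,0.3,0,1,0,-0.2,30],[0,0,0,0,0,0,30]]]';python3 - <<'E'
from h import *
o=st(); p,d=manip.camera('wrist');cv2.imwrite('pics/w5.png',p);np.save('pics/w5.npy',d)
p,d=manip.camera('scene');cv2.imwrite('pics/s5.png',cv2.resize(p[80:290,180:420],None,fx=2.5,fy=2.5))
np.save('pics/s5.npy',d)
E
```

```text
clock: 8.12
position: [0.5703, -0.151, 0.2713]
ee_rot: [0.992, 0.003, -0.002, 0.129]
ft_force: [-0.5, 0.4, -1.0]
grip_width: 0.538
clock: 9.12
position: [0.5461, 0.0224, 0.2409]
ee_rot: [0.976, -0.015, 0.002, -0.218]
ft_force: [-0.4, -0.1, -2.8]
grip_width: 0.542
clock: 9.5
position: [0.5396, 0.0577, 0.2346]
ee_rot: [0.953, -0.033, 0.003, -0.301]
ft_force: [0.0, -0.5, -3.2]
grip_width: 0.541
t 9.5 pos [0.5396 0.0577 0.2346] x [ 0.998 -0.065 -0.013] z [ 0.026  0.573 -0.819] F [ 0.02 -0.55 -3.15] T [-0.97  0.01 -0.01] w 46.2 q [ 0.77  0.28 -0.69  1.71 -0.45  1.27  0.17]
```

View pics/s5.png

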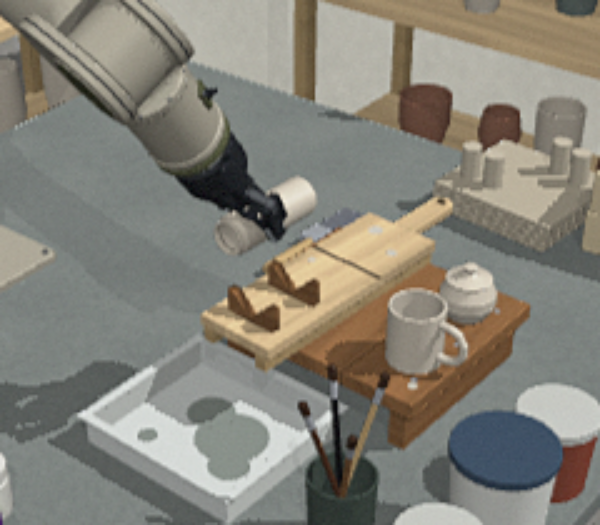

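View pics/w5.png

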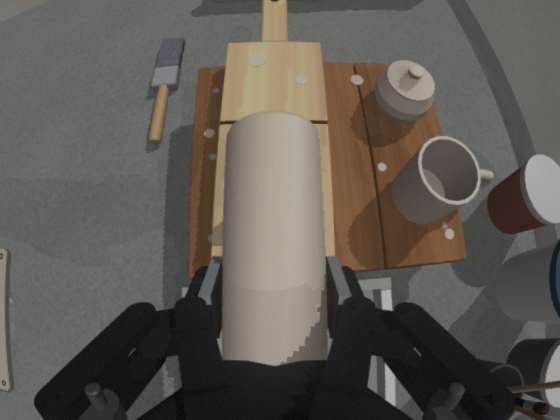

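The vase is held horizontal above and behind the rests, in line with the board. I'll fit its axis from the depth clouds, and recheck the board from the wrist view.

```bash
cat > vfit.py <<'E'
from h import *
from scipy.optimize import least_squares
def fit(X,c0,d0,zmin):
    w=X.reshape(-1,3); w=w[np.isfinite(w).all(1)]; c0=np.array(c0)
    def res(p,w): 
        d=np.array([p[2],1,p[3]]);d/=np.linalg.norm(d); q=w-np.array([p[0],c0[1],p[1]]); return np.linalg.norm(q-np.outer(q@d,d),axis=1)-.024
    p=[c0[0],c0[2],d0,0]
    for tol in(.012,.006,.004):
        r=res(p,w); m=(abs(r)<tol)&(abs(w[:,1]-c0[1])<.05)&(w[:,2]>zmin); s=least_squares(res,p,args=(w[m],),loss='soft_l1',f_scale=.001); p=s.x
    d=np.array([p[2],1,p[3]]);d/=np.linalg.norm(d); q=w-np.array([p[0],c0[1],p[1]]); t=q@d; rr=np.linalg.norm(q-np.outer(t,d),axis=1)
    m=(abs(rr-.024)<.004)&(abs(t)<.1)&(w[:,2]>zmin)
    print('n',m.sum(),'x at c0y',p[0].round(4),'z',p[1].round(4),'slope x',p[2].round(3),'slope z',p[3].round(3),'y ext',(c0[1]+np.percentile(t[m],[.3,99.7])).round(4))
E
python3 - <<'E'
from vfit import *
o=manip.get_obs(); d=np.load('pics/w5.npy'); X=wcloud(d,o['position'],o['ee_rot']); X[d==0]=np.nan
fit(X,(.537,.063,.251),.07,.2)
d=np.load('pics/s5.npy');S=cloud('scene',d); S[d==0]=np.nan
fit(S,(.537,.063,.251),.07,.2)
# board line, in wrist
v=0
p=cv2.imread('pics/w5.png')
def pl(u,v): return X[v,u].round(4)
for u,v in[(275,60),(240,122),(320,122),(275,30),(225,80),(323,80)]: print((u,v),pl(u,v))
E
```

```text
n 25451 x at c0y 0.5405 z 0.2492 slope x 0.052 slope z 0.001 y ext [0.0173 0.1245]
n 382 x at c0y 0.5411 z 0.2495 slope x 0.051 slope z -0.012 y ext [-0.0032  0.1269]
(275, 60) [0.5552 0.2974 0.1143]
(240, 122) [0.5288 0.1225 0.2687]
(320, 122) [0.5956 0.2114 0.1131]
(275, 30) [0.5586 0.3497 0.1136]
(225, 80) [0.4982 0.274  0.1129]
(323, 80) [0.6059 0.2652 0.1142]
```

Both views agree the vase is level: axis z 0.249, mid (0.5416, 0.062). It needs dx -4.6 mm, dy +17 mm and about -95 mm in z.

```bash
python3 -m crank '[[[-0.04,0.14,0,0,0,-0.2,30],[-0.04,0.14,-0.1,0,0,0,30],[0,0,-0.4,0,0,0,30],[0,0,-0.4,0,0,0,30],[0,0,-0.3,0,0,0,30],[0,0,-0.1,0,0,0,30],[0,0,0,0,0,0,30]]]'; python3 - <<'E'
from vfit import *
o=st(); p,d=manip.camera('wrist');cv2.imwrite('pics/w6.png',p)
X=wcloud(d,o['position'],o['ee_rot']); X[d==0]=np.nan
fit(X,(.537,.079,.171),.07,.13)
p,d=manip.camera('scene');cv2.imwrite('pics/s6.png',cv2.resize(p[120:270,220:400],None,fx=4,fy=4));S=cloud('scene',d); S[d==0]=np.nan
fit(S,(.537,.079,.171),.07,.15)
E
```

```text
clock: 10.48
position: [0.5362, 0.0753, 0.1589]
ee_rot: [0.953, -0.04, 0.008, -0.301]
ft_force: [0.9, 0.2, -2.0]
grip_width: 0.539
t 10.47 pos [0.5362 0.0753 0.1589] x [ 0.997 -0.081 -0.009] z [ 0.039  0.572 -0.819] F [ 0.93  0.16 -2.03] T [-0.93  0.11 -0.03] w 46.1 q [ 0.74  0.34 -0.7   1.82 -0.45  1.1   0.2 ]
n 25439 x at c0y 0.536 z 0.1721 slope x 0.069 slope z 0.003 y ext [0.0349 0.1422]
n 363 x at c0y 0.5372 z 0.1737 slope x 0.055 slope z -0.031 y ext [0.0152 0.1453]
```

View pics/s6.png

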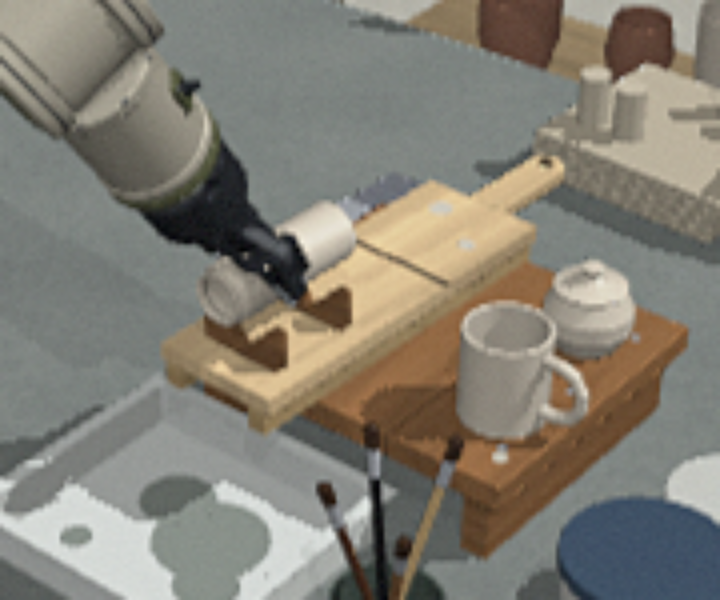

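View pics/w6.png

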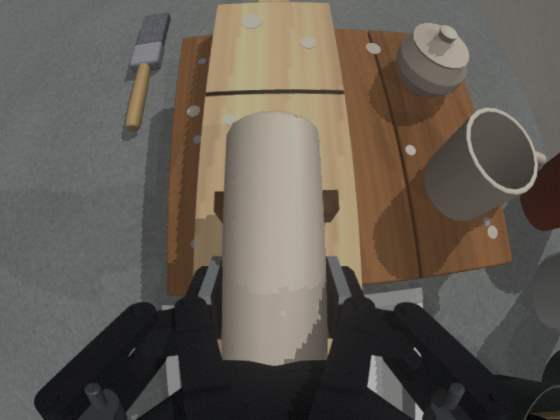

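```bash
python3 -m crank '[[[0.02,0,-0.12,0,0,0,30],[0,0,-0.1,0,0,0,30],[0,0,-0.03,0,0,0,30],[0,0,0,0,0,0,30]]]'; python3 -m crank '[[[0,0,-0.02,0,0,0,30],[0,0,0,0,0,0,30]]]';python3 -m crank '[[[0,0,-0.02,0,0,0,30],[0,0,0,0,0,0,30]]]';python3 - <<'E'
from vfit import *
o=st(); p,d=manip.camera('wrist')
X=wcloud(d,o['position'],o['ee_rot']); X[d==0]=np.nan
fit(X,(.537,.079,.156),.07,.13)
E
```

```text
clock: 11.08
position: [0.5372, 0.0751, 0.1436]
ee_rot: [0.953, -0.04, 0.008, -0.301]
ft_force: [-1.3, 0.6, -1.8]
grip_width: 0.545
clock: 11.32
position: [0.5373, 0.0751, 0.1425]
ee_rot: [0.953, -0.04, 0.008, -0.301]
ft_force: [-0.5, 0.2, -2.2]
grip_width: 0.542
clock: 11.58
position: [0.5372, 0.0751, 0.1413]
ee_rot: [0.953, -0.04, 0.008, -0.301]
ft_force: [0.2, 0.4, -2.3]
grip_width: 0.544
t 11.57 pos [0.5372 0.0751 0.1413] x [ 0.997 -0.081 -0.009] z [ 0.039  0.572 -0.819] F [ 0.16  0.37 -2.26] T [-0.95  0.04 -0.03] w 46.4 q [ 0.74  0.37 -0.69  1.83 -0.44  1.07  0.21]
n 25539 x at c0y 0.537 z 0.1544 slope x 0.07 slope z 0.003 y ext [0.0348 0.1421]
```

No contact yet (-2.3 N is the vase's weight). I'll keep going in 1 mm steps.

```bash
for i in 1 2 3; do python3 -m crank '[[[0,0,-0.02,0,0,0,30],[0,0,0,0,0,0,30]]]' | sed -n 2,4p; done
```

```text
position: [0.5372, 0.0751, 0.14]
ee_rot: [0.953, -0.04, 0.008, -0.301]
ft_force: [1.3, -0.5, -2.4]
position: [0.5376, 0.0751, 0.1394]
ee_rot: [0.953, -0.04, 0.008, -0.301]
ft_force: [-1.4, -0.7, 4.5]
position: [0.5376, 0.0751, 0.1393]
ee_rot: [0.953, -0.04, 0.008, -0.301]
ft_force: [-8.0, -5.0, 17.2]
```

It is seated firmly. I'll back off 1 mm and open.

```bash
python3 -m crank '[[[0,0,0.02,0,0,0,30],[0,0,0,0,0,0,52],[0,0,0,0,0,0,58],[0,0,0,0,0,0,66],[0,0,0,0,0,0,74],[0,0,0,0,0,0,74],[0,0,0,0,0,0,74]]]' 40;python3 - <<'E'
from vfit import *
o=st(); p,d=manip.camera('wrist');cv2.imwrite('pics/w7.png',p)
X=wcloud(d,o['position'],o['ee_rot']); X[d==0]=np.nan
fit(X,(.537,.079,.154),.07,.13)
E
```

```text
clock: 13.25
position: [0.5373, 0.0751, 0.1389]
ee_rot: [0.953, -0.04, 0.008, -0.301]
ft_force: [-1.2, -0.7, -0.2]
grip_width: 0.869
t 13.25 pos [0.5373 0.0751 0.1389] x [ 0.997 -0.081 -0.009] z [ 0.039  0.572 -0.819] F [-1.18 -0.69 -0.15] T [-0.59  0.08  0.01] w 74.2 q [ 0.74  0.37 -0.69  1.83 -0.44  1.07  0.22]
n 25029 x at c0y 0.5374 z 0.1525 slope x 0.068 slope z 0.0 y ext [0.0346 0.1416]
```

View pics/w7.png

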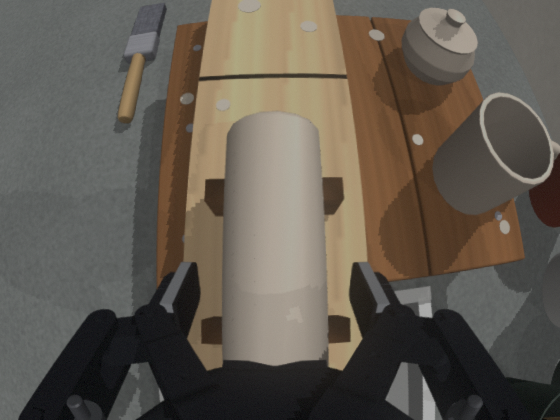

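The vase is released and lies level in both rests: z 0.1525, slope 0, rests visible at rows 195 and 328. Now I'll retreat along the tool axis, straighten up and head for the handle.

```bash
python3 -m crank '[[[-0.01,-0.1,0.14,0,0,0,74],[-0.01,-0.19,0.27,0,0,0,74],[-0.01,-0.19,0.27,0,0,0,74],[-0.01,-0.19,0.27,0,0,0,74],[-0.01,-0.19,0.27,0,0,0,74],[0,-0.19,0.4,-1,0,0,74],[0,0,0.6,-1,0,0,74],[0,0,0.6,-1,0,0,74]]]'; python3 -m crank '[[[0.05,0.8,0,-1,0,0,74],[0.05,0.8,0,-1,0,0,74],[0.05,0.9,0,-1,0,0,74],[0.05,0.9,0,-1,0,0,74],[0.05,0.9,0,0,0,0,74],[0.05,0.9,0,0,0,0,74],[0.05,0.9,-0.2,0,0,0,74],[0,0,0,0,0,0,74]]]';python3 - <<'E'
from vfit import *
o=st(); p,d=manip.camera('wrist');cv2.imwrite('pics/w8.png',p);np.save('pics/w8.npy',d)
p,d=manip.camera('top');cv2.imwrite('pics/t8.png',cv2.resize(p[120:280,90:350],None,fx=3,fy=3))
X=cloud('top',d);X[d==0]=np.nan
fit(X,(.537,.079,.154),.07,.15)
E
```

```text
clock: 14.3
position: [0.5342, 0.0114, 0.3101]
ee_rot: [0.984, -0.039, 0.014, -0.172]
ft_force: [0.1, 0.5, -0.9]
grip_width: 0.868
clock: 15.3
position: [0.5527, 0.3824, 0.2945]
ee_rot: [0.999, -0.033, 0.018, -0.0]
ft_force: [-0.6, -0.5, -0.3]
grip_width: 0.871
t 15.3 pos [0.5527 0.3824 0.2945] x [ 0.997 -0.065  0.035] z [ 0.035 -0.    -0.999] F [-0.63 -0.52 -0.34] T [-0.07  0.01  0.02] w 74.4 q [-0.14  0.51 -0.83  1.21  0.4   1.54 -0.97]
n 1026 x at c0y 0.5362 z 0.1532 slope x 0.073 slope z -0.0 y ext [0.0163 0.1432]
```

View pics/w8.png

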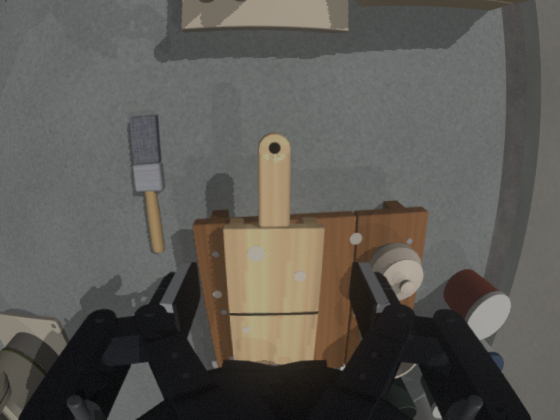

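View pics/t8.png

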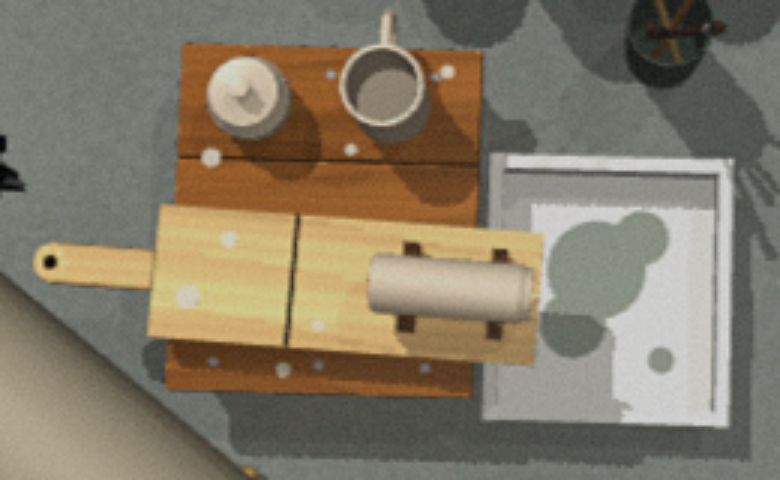

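The top view shows the vase on both brown rests, and the board has not moved. Now I'll measure the neck, line and riser edge from the wrist cloud.

```bash
python3 - <<'E'
from h import *
o=manip.get_obs();d=np.load('pics/w8.npy');X=wcloud(d,o['position'],o['ee_rot']);X[d==0]=np.nan
Z=X[...,2]
for v in (165,180,195,210): 
    u=np.where((Z[v,230:320]>.1)&(Z[v,230:320]<.125))[0]+230; print(v,X[v,u[0]].round(4),X[v,u[-1]].round(4))
for u,v in((275,250),(240,314),(310,314)): print(X[v,u].round(4))
m=(abs(Z-.108)<.02)&(abs(X[...,0]-.56)<.03); print('neck tip y',np.nanmax(X[...,1][m]))
E
```

```text
165 [0.5464 0.3945 0.1126] [0.5789 0.392  0.1131]
180 [0.5451 0.3787 0.1123] [0.578  0.3761 0.1128]
195 [0.5437 0.3623 0.1114] [0.5772 0.3593 0.1107]
210 [0.5434 0.3465 0.1139] [0.575  0.3437 0.1137]
[0.5569 0.2982 0.1142]
[0.5076 0.2128 0.1146]
[0.5941 0.2042 0.1148]
neck tip y 0.4262198306414485
```

```bash
python3 -m crank '[[[0.12,-0.04,-0.3,0,0.4,0,70],[0,0,-0.6,0,0,0,70],[0,0,-0.6,0,0,0,70],[0,0,-0.6,0,0,0,70],[0,0,-0.6,0,0,0,70],[0,0,0,0,0,0,70]]]'; python3 - <<'E'
from h import *
o=st(); p,d=manip.camera('wrist');cv2.imwrite('pics/w9.png',p)
E
```

```text
clock: 16.15
position: [0.5627, 0.3725, 0.1324]
ee_rot: [0.999, -0.037, 0.001, 0.002]
ft_force: [-0.3, -0.5, 0.6]
grip_width: 0.821
t 16.15 pos [0.5627 0.3725 0.1324] x [ 0.997 -0.074  0.002] z [ 0.002 -0.005 -1.   ] F [-0.25 -0.51  0.65] T [-0.03 -0.01 -0.05] w 70.1 q [-0.12  0.63 -0.79  1.4   0.46  1.3  -1.01]
```

View pics/w9.png

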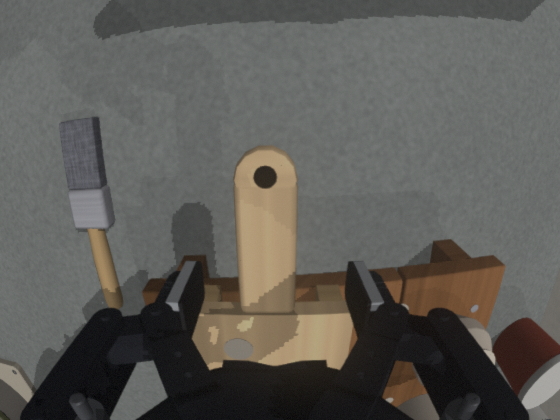

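The neck centre is at column 266 and the finger centre at about 275, so I'll shift -4 mm in x and +10 mm in y, then go down.

```bash
python3 -m crank '[[[-0.07,0.17,0,0,0,0,70],[0,0,-0.4,0,0,0,70],[0,0,-0.36,0,0,0,70],[0,0,0,0,0,0,70]]]'; python3 - <<'E'
from h import *
o=st(); p,d=manip.camera('wrist');cv2.imwrite('pics/w10.png',p)
E
```

```text
clock: 16.7
position: [0.5577, 0.3854, 0.0873]
ee_rot: [0.999, -0.036, 0.001, 0.001]
ft_force: [-0.2, 0.0, -0.7]
grip_width: 0.823
t 16.7 pos [0.5577 0.3854 0.0873] x [ 0.997 -0.071  0.003] z [ 0.003 -0.003 -1.   ] F [-0.17  0.01 -0.69] T [ 0.01  0.05 -0.  ] w 70.3 q [-0.15  0.68 -0.77  1.43  0.49  1.23 -1.05]
```

View pics/w10.png

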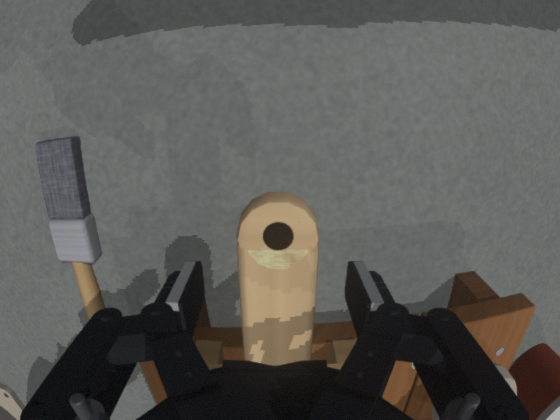

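The neck is centred between the fingers (columns 240–318 against 190–360). Gripping.

```bash
python3 -m crank '[[[0,0,0,0,0,0,42],[0,0,0,0,0,0,36],[0,0,0,0,0,0,30],[0,0,0,0,0,0,24],[0,0,0,0,0,0,20],[0,0,0,0,0,0,20],[0,0,0,0,0,0,20]]]' 110; python3 - <<'E'
from vfit import *
o=st(); p,d=manip.camera('top');cv2.imwrite('pics/t11.png',cv2.resize(p[120:280,90:350],None,fx=3,fy=3))
X=cloud('top',d);X[d==0]=np.nan
fit(X,(.537,.079,.154),.07,.15)
E
```

```text
clock: 17.62
position: [0.5588, 0.3862, 0.0899]
ee_rot: [0.999, -0.036, 0.003, 0.0]
ft_force: [-0.6, -0.9, 6.2]
grip_width: 0.375
t 17.62 pos [0.5588 0.3862 0.0899] x [ 0.997 -0.072  0.006] z [ 0.006 -0.    -1.   ] F [-0.6  -0.91  6.25] T [-0.27  0.29  0.1 ] w 32.1 q [-0.15  0.68 -0.77  1.43  0.49  1.23 -1.05]
n 1020 x at c0y 0.5362 z 0.153 slope x 0.066 slope z -0.0 y ext [0.0165 0.1434]
```

View pics/t11.png

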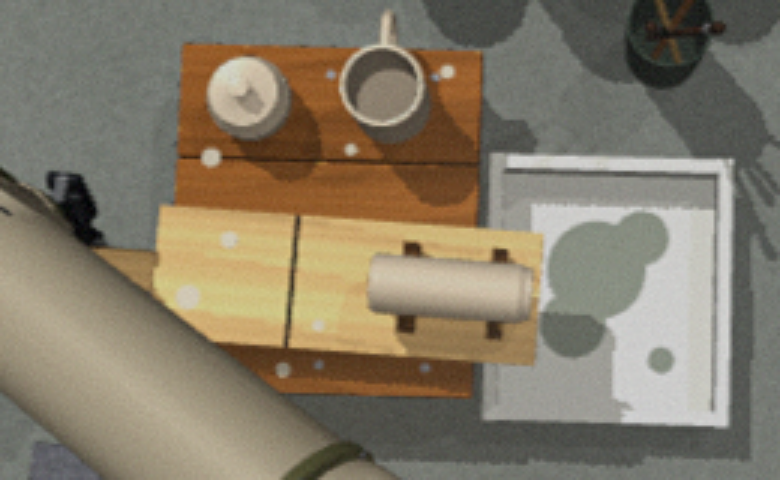

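The board is gripped, the measured opening of 32 mm fits the 34 mm neck, and there is a light 6 N down-bias. Line to edge is about 148 mm, so I'll slide 120 mm gently and then remeasure.

```bash
python3 -m crank '[[[0,-0.03,0,0,0,0,20],[0,-0.06,0,0,0,0,20],[0,-0.1,0,0,0,0,20],[0,-0.13,0,0,0,0,20],[0,-0.13,0,0,0,0,20],[-0.01,-0.13,0,0,0,0,20],[-0.01,-0.1,0,0,0,0,20],[0,-0.05,0,0,0,0,20]]]'; python3 - <<'E'
from vfit import *
o=st(); p,d=manip.camera('top');cv2.imwrite('pics/t12.png',cv2.resize(p[120:280,90:350],None,fx=3,fy=3))
X=cloud('top',d);X[d==0]=np.nan
fit(X,(.535,.036,.154),.07,.15)
E
```

```text
clock: 18.68
position: [0.557, 0.3443, 0.0899]
ee_rot: [0.999, -0.035, 0.003, -0.001]
ft_force: [0.7, 6.8, 3.4]
grip_width: 0.378
t 18.68 pos [0.557  0.3443 0.0899] x [ 0.998 -0.07   0.006] z [ 0.006  0.003 -1.   ] F [0.72 6.78 3.43] T [ 1.47 -0.01 -0.05] w 32.3 q [-0.06  0.63 -0.79  1.51  0.47  1.19 -1.  ]
n 1018 x at c0y 0.5343 z 0.1532 slope x 0.067 slope z 0.001 y ext [-0.025   0.1011]
```

View pics/t12.png

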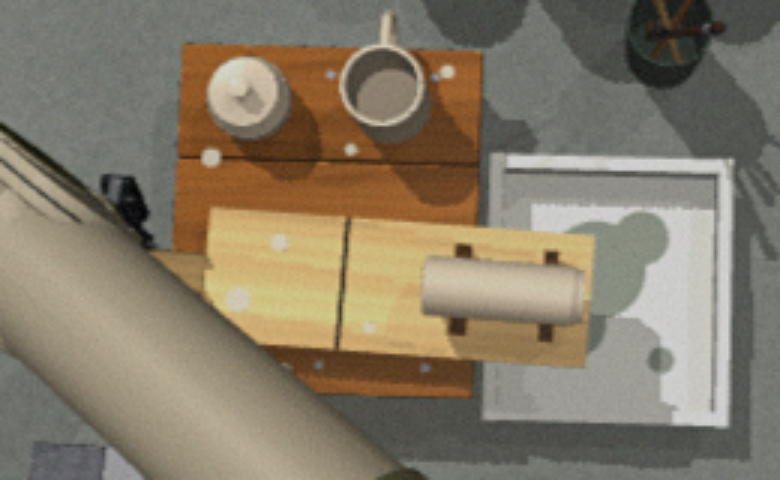

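The slide is level and the vase travels with the board. Fingertips stay about 10 mm above the riser top, so I'll continue with 75 mm.

```bash
python3 -m crank '[[[0,-0.08,0,0,0,0,20],[0,-0.15,0,0,0,0,20],[-0.01,-0.2,0,0,0,0,20],[-0.01,-0.2,0,0,0,0,20],[-0.01,-0.2,0,0,0,0,20],[-0.01,-0.2,0,0,0,0,20],[0,-0.12,0,0,0,0,20],[0,-0.05,0,0,0,0,20]]]'; python3 - <<'E'
from vfit import *
o=st(); p,d=manip.camera('top');cv2.imwrite('pics/t13.png',p);cv2.imwrite('pics/t13c.png',cv2.resize(p[120:280,90:350],None,fx=3,fy=3));np.save('pics/t13.npy',d)
X=cloud('top',d);X[d==0]=np.nan
fit(X,(.533,-.035,.154),.07,.15)
p,d=manip.camera('scene');cv2.imwrite('pics/s13.png',cv2.resize(p[120:290,200:400],None,fx=3.5,fy=3.5))
E
```

```text
clock: 19.73
position: [0.5549, 0.2722, 0.0899]
ee_rot: [0.999, -0.035, 0.003, -0.001]
ft_force: [0.7, 8.5, 3.3]
grip_width: 0.372
t 19.73 pos [0.5549 0.2722 0.0899] x [ 0.997 -0.071  0.006] z [ 0.006  0.003 -1.   ] F [0.66 8.47 3.33] T [ 1.49  0.06 -0.08] w 31.8 q [ 0.08  0.56 -0.8   1.61  0.43  1.15 -0.9 ]
n 1025 x at c0y 0.5319 z 0.1531 slope x 0.066 slope z -0.002 y ext [-0.097   0.0291]
```

View pics/t13c.png

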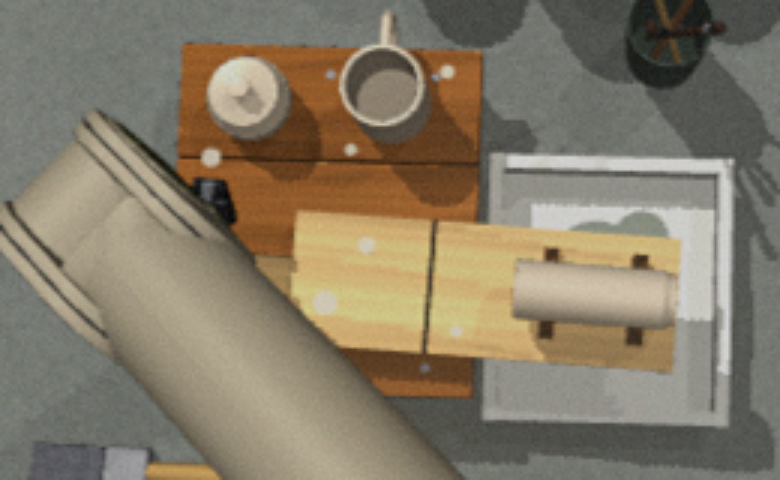

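View pics/s13.png

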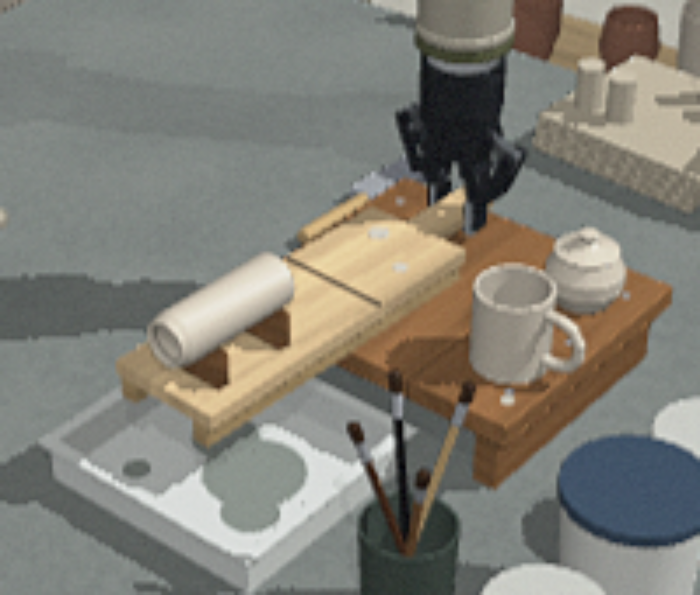

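Both views show the board level, overhanging the tray with the vase on it. I'll measure line and edge to sub-pixel in both views.

```bash
cat > meas.py <<'E'
from h import *
def meas(p,rows,win,edgerows=list(range(146,170,2))+list(range(174,190,2))):
    g=p.astype(float).sum(2); L=[]
    for v in rows:
        a,b=win; seg=g[v,a:b]; i=int(np.argmin(seg[1:-1]))+1; w=np.clip(np.median(seg)-seg[max(0,i-2):i+3],0,None); u=a+(np.arange(max(0,i-2),max(0,i-2)+len(w))*w).sum()/w.sum(); L.append(ray('top',(u,v),.114)[:2])
    L=np.array(L); 
    E=[]
    rb=p[...,2].astype(float)-p[...,0]
    for v in edgerows:
        s=rb[v,238:262]; lo,hi=np.median(s[-6:]),np.median(s[:6]); i=np.where(s>(lo+hi)/2)[0].max(); t=(s[i]-(lo+hi)/2)/(s[i]-s[i+1]); E.append(ray('top',(238+i+t,v),.08)[:2])
    E=np.array(E)
    f=cv2.fitLine(E.astype(np.float32),cv2.DIST_HUBER,0,.01,.01).ravel(); l=cv2.fitLine(L.astype(np.float32),cv2.DIST_HUBER,0,.01,.01).ravel()
    lc=L.mean(0); sl=f[1]/f[0]; ey=f[3]+sl*(lc[0]-f[2]); 
    print('line mid',lc.round(4),'slope',(l[1]/l[0]).round(3),'edge y there',ey.round(4),'slope',sl.round(3),'res',np.abs(E[:,1]-f[3]-sl*(E[:,0]-f[2])).max().round(4),'dist',((lc[1]-ey)*np.cos(sl)).round(4))
E
python3 - <<'E'
from meas import *
meas(cv2.imread('pics/t13.png'),range(196,237),(224,242))
meas(cv2.imread('pics/top0.png'),range(193,233),(178,196))
E
```

```text
line mid [0.5392 0.1004] slope -0.07 edge y there 0.0637 slope -0.017 res 0.0009 dist 0.0366
line mid [0.5471 0.2139] slope -0.071 edge y there 0.0634 slope -0.016 res 0.0008 dist 0.1504
```

```bash
python3 - <<'E'
from h import *
a=ray('scene',(282,193.7),.114);b=ray('scene',(308.6,206.9),.114);c=ray('scene',(298.6,225.7),.08);d=ray('scene',(336.6,243.4),.08)
print(a,b,c,d); m=(a+b)/2; s=(d-c)[1]/(d-c)[0]; print(m, m[1]-(c[1]+s*(m[0]-c[0])),s)
E
```

```text
[0.49459092 0.10126494 0.114     ] [0.60115304 0.09487121 0.114     ] [0.60688725 0.03909022 0.08      ] [0.74027987 0.03963491 0.08      ]
[0.54787198 0.09806808 0.114     ] 0.0592188300267889 0.004083299507585192
```

The scene edge pixels I picked by eye disagree by about 22 mm with the top view. I'll resolve that before moving, with a zoom and the scene depth.

```bash
python3 - <<'E'
from h import *
o=st(); p,d=manip.camera('scene'); S=cloud('scene',d)
q=p[195:275,280:400]; cv2.imwrite('pics/s14.png',cv2.resize(q,None,fx=6,fy=6,interpolation=cv2.INTER_CUBIC))
print(S[225,318],S[240,340])
m=(abs(S[...,2]-.08)<.005)&(S[...,0]>.6)&(S[...,0]<.76)&(S[...,1]>0)&(S[...,1]<.35)
for a in np.arange(.62,.76,.02):
    k=m&(abs(S[...,0]-a)<.01); y=S[...,1][k]; i=np.argsort(y)[:3]; v,u=np.where(k); print(a.round(2),y[i].round(4),S[...,2][k][i].round(3),u[i],v[i])
for X in ((.62,.0625,.08),(.72,.061,.08)): print(proj('scene',X))
E
```

```text
t 19.82 pos [0.5549 0.2719 0.0898] x [ 0.997 -0.071  0.006] z [ 0.006  0.002 -1.   ] F [-0.96  4.75  5.28] T [ 0.9   0.15 -0.11] w 31.9 q [ 0.08  0.56 -0.8   1.61  0.43  1.15 -0.9 ]
[0.65068517 0.07520027 0.08156178] [0.73524548 0.06468569 0.07391984]
0.62 [0.0608 0.0634 0.0636] [0.076 0.081 0.076] [307 307 308] [225 223 225]
0.64 [0.0637 0.0687 0.0692] [0.08  0.075 0.084] [311 315 314] [225 227 224]
0.66 [0.0594 0.0621 0.0631] [0.077 0.081 0.08 ] [315 317 319] [229 228 229]
0.68 [0.0594 0.0603 0.0608] [0.076 0.076 0.079] [323 326 326] [233 234 233]
0.7 [0.0586 0.0601 0.0615] [0.078 0.085 0.08 ] [328 329 327] [235 233 233]
0.72 [0.0591 0.0596 0.06  ] [0.08  0.076 0.077] [334 336 337] [237 239 239]
0.74 [0.0584 0.0602 0.0603] [0.078 0.077 0.078] [343 339 338] [242 240 239]
0.76 [0.0589 0.0616 0.0664] [0.082 0.076 0.077] [344 344 345] [241 242 241]
[306.97686223 223.58691735]
[334.90182489 236.88706968]
```

View pics/s14.png

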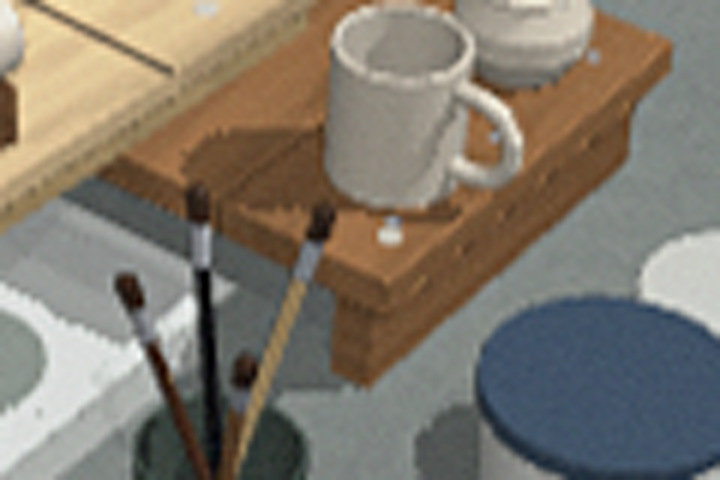

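That resolves it: the front slab edge is about 12 px above the underside edge I had picked. The scene depth puts the edge at y 0.060–0.063, in agreement with the top view. Remaining distance is about 36 mm, so I'll slide 35 mm.

```bash
python3 -m crank '[[[0,-0.06,0,0,0,0,20],[0,-0.1,0,0,0,0,20],[0,-0.12,0,0,0,0,20],[-0.01,-0.12,0,0,0,0,20],[0,-0.1,0,0,0,0,20],[0,-0.06,0,0,0,0,20],[0,-0.02,0,0,0,0,20],[0,0,0,0,0,0,20]]]'; python3 - <<'E'
from vfit import *
from meas import meas
o=st(); p,d=manip.camera('top');cv2.imwrite('pics/t15.png',p);cv2.imwrite('pics/t15c.png',cv2.resize(p[120:280,90:350],None,fx=3,fy=3))
X=cloud('top',d);X[d==0]=np.nan
fit(X,(.531,-.07,.154),.07,.15)
meas(p,range(196,237),(238,256))
E
```

```text
clock: 20.88
position: [0.5543, 0.238, 0.09]
ee_rot: [0.999, -0.035, 0.003, -0.001]
ft_force: [-0.5, 8.1, 5.0]
grip_width: 0.375
t 20.88 pos [0.5543 0.238  0.09  ] x [ 0.998 -0.07   0.006] z [ 0.007  0.003 -1.   ] F [-0.51  8.05  4.97] T [ 1.46  0.14 -0.11] w 32.0 q [ 0.14  0.53 -0.81  1.65  0.41  1.13 -0.84]
n 1022 x at c0y 0.5314 z 0.1529 slope x 0.072 slope z 0.001 y ext [-0.1315 -0.005 ]
line mid [0.5394 0.0661] slope -0.07 edge y there 0.0641 slope -0.019 res 0.001 dist 0.0019
```

View pics/t15c.png

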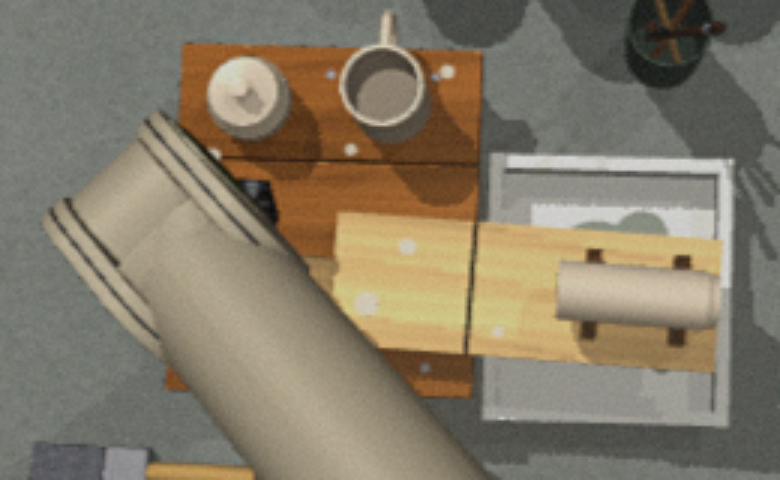

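The line is about 2 mm short of the edge. One last nudge, then full checks: deck plane, tray distance, bystanders.

```bash
python3 -m crank '[[[0,-0.03,0,0,0,0,20],[0,0,0,0,0,0,20],[0,0,0,0,0,0,20],[0,0,0,0,0,0,20]]]'; python3 - <<'E'
from vfit import *
from meas import meas
o=st(); p,d=manip.camera('top');cv2.imwrite('pics/t16.png',p)
X=cloud('top',d);X[d==0]=np.nan
fit(X,(.531,-.07,.154),.07,.15)
meas(p,range(196,237),(238,256))
m=(X[...,0]>.49)&(X[...,0]<.58)&(X[...,1]>-.13)&(X[...,1]<.15)&(abs(X[...,2]-.114)<.008)
q=X[m];c=np.linalg.lstsq(np.c_[q[:,:2],np.ones(len(q))],q[:,2],rcond=None)[0];print('deck slopes',c[:2].round(4),'z',np.median(q[:,2]))
t=[ray('top',(u,v),.04)[:2] for u,v in((252.5,172),(334,173.3),(331.5,261.5),(251.3,259.5))];print('tray mid',np.mean(t,0),'size',np.linalg.norm(t[0]-t[1]),np.linalg.norm(t[1]-t[2]))
a=cv2.imread('pics/top0.png');df=cv2.absdiff(a,p).max(2)
for n,(u,v) in dict(jar=(390,262),bowl=(382,312),pot=(172,152),mug=(216,149),red=(397,150),tub=(313,130),brush=(125,277)).items(): print(n,df[v-10:v+10,u-10:u+10].mean().round(1),end=' ')
p,d=manip.camera('scene');cv2.imwrite('pics/s16.png',p)
E
```

```text
clock: 21.42
position: [0.5543, 0.2363, 0.09]
ee_rot: [0.999, -0.035, 0.003, -0.002]
ft_force: [0.2, 6.6, 4.8]
grip_width: 0.374
t 21.43 pos [0.5543 0.2363 0.09  ] x [ 0.998 -0.07   0.006] z [ 0.007  0.003 -1.   ] F [0.22 6.63 4.79] T [ 1.55  0.19 -0.11] w 32.0 q [ 0.15  0.52 -0.81  1.66  0.41  1.13 -0.84]
n 1028 x at c0y 0.5316 z 0.1529 slope x 0.069 slope z -0.003 y ext [-0.1335 -0.0067]
line mid [0.5394 0.0644] slope -0.069 edge y there 0.064 slope -0.019 res 0.0009 dist 0.0004
deck slopes [0.0007 0.0011] z 0.11348855603146414
tray mid [ 0.545905   -0.05027919] size 0.21597596229428953 0.2328095639463525
jar 4.4 bowl 4.5 pot 4.3 mug 5.0 red 6.3 tub 5.8 brush 10.0
```

View pics/s16.png

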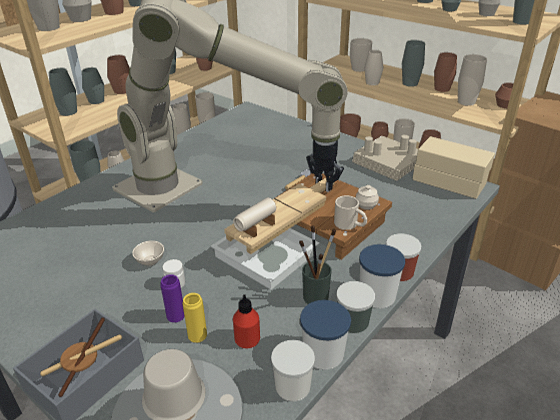

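Everything checks out, so I'm handing in.

```bash
python3 -c "
from workcell import manip
print(manip.hand_in())"
```

```text
the job is handed in; nothing more can be done
None
```

I laid the bisque vase on its side in the two rests and let it go, mouth toward the tray. Then I gripped the board's neck at 110 N and slid the board about 150 mm out to its line. I handed in at about 21.5 s while still holding it; no verdict was reported.

**Last checks before handing in:**

| Check | Measured | Limit |
|---|---|---|
| Line to riser edge | 0.4 mm | 8 mm |
| Deck tilt | about 0.001 rad | 0.05 rad |
| Board angle to riser | about 0.05 rad | 0.12 rad |
| Vase axis height | 0.153 m, level | within 5 mm of about 0.154 m |
| Vase mid to tray middle | about 25 mm | 80 mm |
| Board's push on the hand | about 5 N up, 7 N sideways | over 0.5 N |

The vase stayed within about 1 mm of where it should lie in the rests. The other pots, brushes and bottles showed no visible change from the start.

**What disagreed:**
- **Riser edge:** my first reading of it in the scene view was 22 mm off because I had picked its underside. The depth reading then agreed with the top view to about 2 mm.
- **Tray:** its rim measured 216 by 233 mm instead of 200 by 220 mm because I picked the corners roughly. That leaves plenty of room within the 80 mm limit.
- **Brush:** its patch differed more between pictures than the others (10, against 4–6). The brush looked to be in the same place in the last pictures, so I put this down to the arm's shadow.

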